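# Slide the tray lid out over the edge of the dispensary stand

## Task

Push the larger of the two flat cream lids across the top of the low wooden stand, towards the stand's far edge (the long edge facing away from the robot), until about 30 mm of it sticks out past that edge with the lid sitting square to it, so that a nurse can take it from there. Only slide it with the fingertips, flat on the stand; do not pick it up, tip it or let it fall. Leave the small lid, the pill bottle, the basket and the mug where they are, and finish clear of everything.

Things in the scene. Friction and masses are not known exactly. Their poses are not given: they have to be found in the camera images.
- stand: low wooden stand fixed on the desk, a flat board 300 mm (its x) by 460 mm (its y), its top surface 50 mm above the desk, with no rim. Origin at the centre of its underside, on the desk. Its x axis points to its far edge, away from the robot, turned at most 23 degrees from straight ahead; z up.
- stand_edge (a point): middle of the stand's far upper edge: 150 mm along the stand's x from its centre, 50 mm above the desk. The edge runs along the stand's y; axes as the stand's.
- large_lid: the larger flat cream plastic lid with a pierced-look flat top, loose on the stand, 140 mm (its x) by 110 mm (its y) by 8 mm thick, 0.08 to 0.17 kg. Origin at the centre of its underside; its x axis points roughly to the stand's far edge (within 12 degrees of the stand's x). It lies on the left or the right half of the stand, its front 35 to 85 mm short of the far edge and at least 60 mm of bare stand behind it.
- large_lid_front (a point): middle of the large lid's front side (the 110 mm long side nearest the stand's far edge), half-way up its thickness: 70 mm along the lid's x from its centre. How far it is past the stand's far edge along the stand's x is the overhang.
- small_lid: the smaller flat cream lid, 100 x 80 x 8 mm, loose on the other half of the stand; to be left alone. Origin at the centre of its underside.
- pill_bottle: small amber bottle with white cap, 36 mm across and 70 mm high, standing loose on the stand between the two lids' lanes, near the far edge; to be left alone. Origin at the centre of its underside.
- basket: cream divided basket 240 x 100 x 55 mm, loose on the desk to the left (+y) of the stand; to be left alone. Origin at the centre of its underside.
- mug: white mug, 76 mm across and 90 mm high, loose on the desk to the right (-y) of the stand; to be left alone. Origin at the centre of its underside.
Mind the look-alikes: they are no part of the job. Leave any pink or yellow look-alike of the large_lid alone.

How it is judged:
By the outcome, as a careful person would: the job done as asked, in the order asked, and still so for the second after the job is handed in, with the robot touching nothing.
It also fails if it takes over 38 s, if anything falls off the work surface, if the arm or the gripper's body presses on something with over 40 N, if the wrist force passes 120 N, or if a joint passes its speed limit or range.

## Robot

A 6-joint arm with a two-finger parallel gripper is mounted at the origin on the work surface. World frame = base frame: x ahead of the robot, y to its left, z up, the work surface at z = 0. Lengths are in m, angles in rad, forces in N, time in s.
With the tool pointing down it reaches from about 0.25 to 0.725 m from the base axis. Payload 4 kg.
Tool frame: the origin (TCP) lies on the centre line of the jaws, within the pads' length; the fingertips stand 19 mm ahead of it and the grasp point (between the pads) is the TCP; x points along the fingers, z is the direction in which the jaws open and shut, and the axes are right-handed (so a half turn about x gives the same grasp; the last joint's range is limited). The gripper opens to 85 mm and grips with 20 to 120 N. Pads are 22 mm wide; open, the fingers measure 114 mm over their backs; the gripper's body (76 mm by 85 mm) begins 54 mm behind the grasp point. The pads swing forward as they close: fully open they stand 13 mm farther back than shut.
Start: joints at [-1.284, 0.241, 0.005, 1.335, 0, 1.571], TCP at [0.141, -0.48, 0.25] pointing down, gripper open.
Joint ranges: [-2.72, 2.72], [-1.05, 1.87], [-1.09, 1.28], [-1.99, 2.15], [-1.42, 1.44], [-3.14, 3.14]. Speed limits (rad/s): [2.79, 2.79, 3.14, 3.14, 3.14, 3.14].

## Interface

Orientations are given as a 3x3 rotation matrix whose columns are the frame's x, y, z axes.
In Python, from cell import read_state, eyes, bot, models gives the robot as it stands. The module is installed in compiled form; this text tells all that it offers.
- The arm moves only by the tool jog_arm, never from a script. Its arguments are lists of equal length, an entry for each row: "linear": the shift along the tool's x, y, z in cm, a list of three; "yaw": the turn about the tool's x in rad; "grip": the finger opening in cm, from 0 to 8.54. A call has 1 to 5 rows; each row shifts and turns the commanded pose from where the row before left it, along the tool's axes as they then stand; what a row does not reach is not made up. A row lasts 1/10 s, in which the tool goes at most 50 mm and 8.59 degrees, less where a joint would pass 70% of its speed; a pose out of reach is approached as far as the arm can. A call with a gripper value outside its range is refused whole. The fingers move at their own pace and stop on an object; "squeeze" is the grip in N (left out, the last holds). Time passes only in rows, so rows that do not move let the fingers close. It gives the time, the measured TCP pose, the force and the opening at its end, in the units of the state.
- read_state(): the state, without advancing time (a new reading comes with each control period).
- eyes.capture(name): name is "scene" or "top" or "wrist"; returns a dict with "image" (420x560x3 uint8, red, green, blue), "K" (3x3 intrinsics, pixels), "k1" (the pictures are not rectified: a ray, as slopes to the right and down, at radius r is drawn at 1 + k1 r^2 times it, then the intrinsics apply), "eye" and "orientation" of the camera in the world. Camera axes: x right, y down, z forward; pixel columns grow to the right and rows downward; lengths in m; the calibration is good to about 2 mm. A picture is of the moment at which its call begins. There is no depth.
- bot.finish_job(): hands the job in, once; it reports no verdict.
Trained networks look in the newest picture that a camera, given by its name, has taken for a name from the list of things; names that differ only in an ending like _2 or _b are one class to them, and where a whole thing is asked for, a point or a joint stands for the part that bears it (a point fixed in the world has none). Each returns a list of dicts, best first, with "confidence" (0 to 1); they miss things now and then, are a little off and sometimes report something else, mostly with a low value. They report only what shows in the picture. A call takes as long as a camera call. They do not tell look-alikes from the thing itself.
- models.search_frame(camera, target): "bbox" ([left, top, width, height] in pixels, round what is visible of it).
- models.place_of(camera, target): "uv" ([column, row] in pixels: a listed point, or the origin of a listed thing).
The state is a dict: "time_s": time; "q": joint angles; "qd": joint speeds; "effort": joint torques, N m; "eef_pos": TCP position; "tool_rot": TCP orientation; "force": force on the tool from outside, world axes, zero at the start; "moment": the same for the moment, N m; "finger_gap": opening from 0.0 (shut) to 1.0 (fully open).
Only numpy, scipy, OpenCV 4.12 (cv2) and the standard library are available. Lean on these libraries where they do the work, as an engineer would, in place of code of your own. Each camera call takes 0.05 s, during which the arm holds its last target.

## Working session

There is one attempt and no reset: what is moved stays moved. The work goes in short steps, Python scripts to look and compute and a tool call to move; the robot and the scene stay as the last step left them, time stands still between calls to the robot, and variables do not carry over. Pictures are saved under pics/ and viewed, and the job is handed in when it is done.

Besides the shell and the picture viewer there is one more tool, called after "Request:" in YAML: its name, and indented under it one key for each argument. jog_arm: Moves the arm, as the interface text tells. Its arguments: {"type":"object","properties":{"linear":{"type":"array"},"yaw":{"type":"array"},"grip":{"type":"array"},"squeeze":{"type":"number"}},"required":["linear","yaw","grip"]}

```bash
mkdir -p pics; cat > h.py <<'E'
import numpy as np,cv2
from cell import read_state, eyes, bot, models
def cap(n,fn=None):
    c=eyes.capture(n)
    if fn: cv2.imwrite('pics/'+fn,cv2.cvtColor(c['image'],cv2.COLOR_RGB2BGR))
    return c
def ray(c,uv):
    K=np.array(c['K']);d=np.array([(uv[0]-K[0,2])/K[0,0],(uv[1]-K[1,2])/K[1,1]])
    s=d.copy()
    for _ in range(30): s=d/(1+c['k1']*(s@s))
    return np.array(c['orientation'])@np.array([s[0],s[1],1.])
def onz(c,uv,z):
    r=ray(c,np.array(uv,float));e=np.array(c['eye']);return e+r*(z-e[2])/r[2]
def proj(c,P):
    p=np.array(c['orientation']).T@(np.array(P)-np.array(c['eye']));s=p[:2]/p[2];s=s*(1+c['k1']*(s@s));K=np.array(c['K'])
    return np.array([K[0,0]*s[0]+K[0,2],K[1,1]*s[1]+K[1,2]])
E
python3 - <<'E'
from h import *
for n in ['top','scene']:
    c=cap(n,n+'0.png'); print(n,c['eye'],np.round(c['orientation'],3).tolist(),c['k1'])
    for t,z in [('stand',0),('stand_edge',.05),('large_lid',.05),('large_lid_front',.054),('small_lid',.05),('pill_bottle',.05),('basket',0),('mug',0)]:
        for r in models.place_of(n,t)[:3]: print(t,np.round(r['uv'],1),round(r['confidence'],2),np.round(onz(c,r['uv'],z),4))
        if n=='top':
          for r in models.search_frame(n,t)[:2]: print('  box',np.round(r['bbox']),round(r['confidence'],2))
s=read_state();print(s['time_s'],s['eef_pos'],np.round(s['tool_rot'],3).tolist(),s['force'])
E
```

```text
top [ 4.24980562e-01 -1.43286726e-03  1.43681946e+00] [[-0.003, -0.991, 0.131], [-1.0, 0.006, 0.021], [-0.022, -0.131, -0.991]] 0.040825781321578915
stand [307.4 227.8] 0.96 [ 0.5471 -0.0569  0.    ]
stand [299.9 193.4] 0.46 [ 0.6564 -0.0345  0.    ]
  box [224. 165. 169. 130.] 0.8
stand_edge [298.  181.7] 0.74 [ 0.6847 -0.0278  0.05  ]
  box [223. 168. 168. 127.] 0.68
  box [ 93. 234.  58.  83.] 0.51
large_lid [428.1 169.1] 0.97 [ 0.7203 -0.4238  0.05  ]
large_lid [213.9 162.2] 0.87 [0.7478 0.2316 0.05  ]
large_lid [192.6 243.8] 0.8 [0.4963 0.2922 0.05  ]
  box [171. 229.  44.  33.] 0.86
  box [411. 147.  40.  48.] 0.84
large_lid_front [331.4 191.9] 0.97 [ 0.6516 -0.129   0.054 ]
large_lid_front [215.1 179.5] 0.96 [0.6926 0.2265 0.054 ]
large_lid_front [124.6 279. ] 0.74 [0.3927 0.4918 0.054 ]
  box [198. 137.  36.  50.] 0.97
  box [167. 220.  51.  41.] 0.95
small_lid [277.  230.2] 0.79 [0.536 0.037 0.05 ]
  box [264. 214.  23.  34.] 0.57
pill_bottle [301.9 194.1] 0.52 [ 0.6461 -0.0394  0.05  ]
pill_bottle [124.2 277.9] 0.24 [0.3958 0.4945 0.05  ]
basket [127.8 279. ] 0.68 [0.3913 0
[... 581 characters left out ...]
05  ]
large_lid [366.1 264. ] 0.7 [0.7961 0.2178 0.05  ]
large_lid_front [219.5 249.9] 0.92 [ 0.6692 -0.1448  0.054 ]
large_lid_front [110.3 324.7] 0.92 [ 0.8206 -0.4198  0.054 ]
large_lid_front [360.9 241.7] 0.78 [0.7288 0.2274 0.054 ]
small_lid [407.1 162.2] 0.7 [0.4691 0.472  0.05  ]
small_lid [280.  203.8] 0.59 [0.5452 0.0477 0.05  ]
pill_bottle [259.8 236.3] 0.61 [ 0.6467 -0.0318  0.05  ]
basket [404.  162.1] 0.75 [0.4198 0.4944 0.    ]
basket [266.6 248. ] 0.31 [ 0.6543 -0.0162 -0.    ]
mug [ 99.2 240.9] 0.9 [ 0.5208 -0.4753  0.    ]
1.3 [ 0.1414397  -0.47959687  0.25030947] [[0.0, 0.959, 0.283], [-0.0, 0.283, -0.959], [-1.0, 0.0, 0.0]] [-6.57621596e-01  2.94377602e-01 -4.76357977e-05]
```

```bash
python3 -c "
import cv2
a=cv2.imread('pics/top0.png')[140:320,210:410];cv2.imwrite('pics/topz.png',cv2.resize(a,None,fx=4,fy=3.3333,interpolation=cv2.INTER_CUBIC)[:600,:800])"
```

```text
(no output)
```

View pics/top0.png

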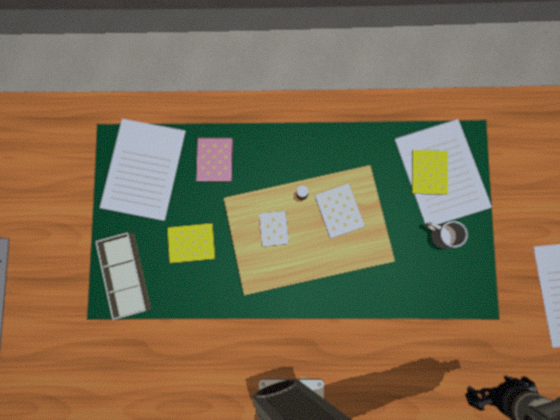

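View pics/scene0.png

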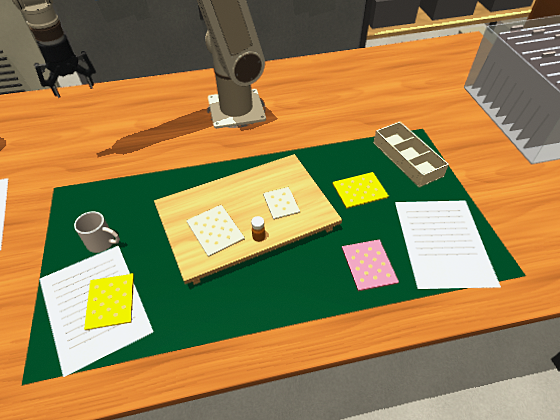

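View pics/topz.png

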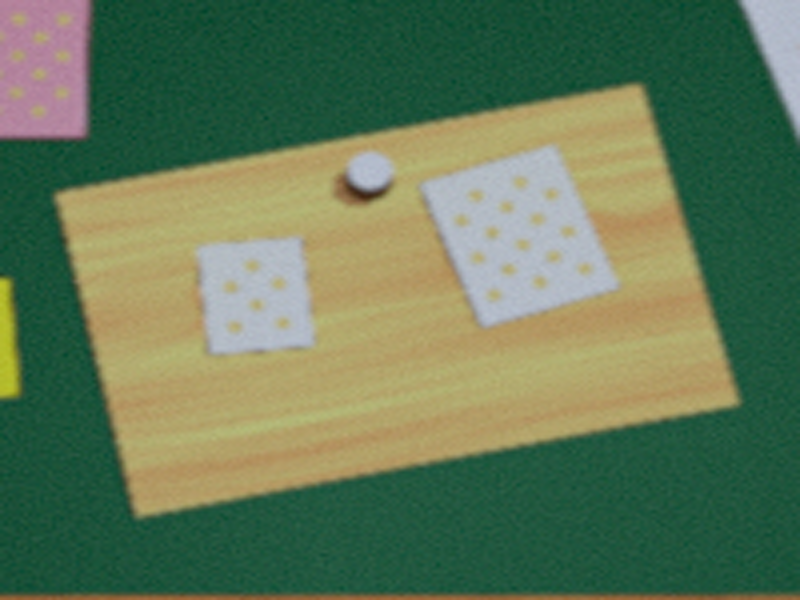

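```bash
cat >> h.py <<'E'
def fit(c,region,kind):
    im=c['image'];hsv=cv2.cvtColor(im,cv2.COLOR_RGB2HSV)
    h,s,v=[hsv[...,i].astype(int) for i in range(3)]
    if kind=='lid': m=(s<65)&(v>120)
    else: m=((h<32)&(v>90)&(s>30))|((s<65)&(v>120))
    M=np.zeros(m.shape,np.uint8);x0,y0,x1,y1=region;M[y0:y1,x0:x1]=m[y0:y1,x0:x1]
    M=cv2.morphologyEx(M,cv2.MORPH_CLOSE,np.ones((9,9)) if kind=='lid' else np.ones((15,15)))
    n,L,st,_=cv2.connectedComponentsWithStats(M);k=1+np.argmax(st[1:,4])
    cn=max(cv2.findContours((L==k).astype(np.uint8),0,cv2.CHAIN_APPROX_NONE)[0],key=cv2.contourArea)[:,0,:]
    z=.058 if kind=='lid' else .05
    P=np.array([onz(c,p,z)[:2] for p in cn])*1000
    (cx,cy),(w,hh),a=cv2.minAreaRect(P.astype(np.float32))
    # robust: fit 4 lines
    box=cv2.boxPoints(((cx,cy),(w,hh),a));lines=[]
    for i in range(4):
        A,B=box[i],box[(i+1)%4];d=(B-A)/np.linalg.norm(B-A);nn=np.array([-d[1],d[0]])
        t=(P-A)@d;o=(P-A)@nn;l=np.linalg.norm(B-A)
        q=P[(np.abs(o)<8)&(t>.1*l)&(t<.9*l)]
        vx,vy,px,py=cv2.fitLine(q.astype(np.float32),cv2.DIST_HUBER,0,.01,.01)[:,0]
        lines.append((np.array([px,py]),np.array([vx,vy])))
    C=[]
    for i in range(4):
        p,d=lines[i-1];p2,d2=lines[i];t=np.linalg.solve(np.c_[d,-d2],p2-p);C.append(p+t[0]*d)
    C=np.array(C);ctr=C.mean(0)
    # x axis: edge directions closest to forward
    e=[C[(i+1)%4]-C[i] for i in range(4)]
    f=[np.degrees(np.arctan2(*(d*np.sign(d[0]))[::-1])) for d in e if abs(d[0])>abs(d[1])]
    g=[np.degrees(np.arctan2(*(d*np.sign(d[1]))[::-1]))-90 for d in e if abs(d[0])<=abs(d[1])]
    return ctr,f,g,[np.linalg.norm(d) for d in e],C
E
python3 - <<'E'
from h import *
for n,rl,rs in [('top',(308,175,372,245),(215,155,405,305)),('scene',(183,200,248,262),(145,140,350,290))]:
    c=cap(n)
    for k,r in (('lid',rl),('stand',rs)):
        ctr,f,g,l,C=fit(c,r,k);print(n,k,np.round(ctr,1),np.round(f,1),np.round(g,1),np.round(l,1),np.round(C,0).tolist())
E
```

```text
top lid [ 595.1 -150.9] [19. 19.] [19.2 19. ] [110.6 140.4 110.5 140.8] [[510.0, -122.0], [547.0, -226.0], [680.0, -180.0], [644.0, -76.0]]
top stand [540.6 -55.3] [12.4 12.4] [12.4 12.1] [457.4 296.7 457.6 299.1] [[346.0, 136.0], [444.0, -311.0], [734.0, -247.0], [638.0, 200.0]]
scene lid [ 598.9 -148.6] [19. 19.] [19.4 19.6] [107.8 137.7 107.5 137.3] [[516.0, -120.0], [552.0, -222.0], [682.0, -177.0], [646.0, -76.0]]Traceback (most recent call last):
  File "<stdin>", line 5, in <module>
  File "h.py", line 35, in fit
    vx,vy,px,py=cv2.fitLine(q.astype(np.float32),cv2.DIST_HUBER,0,.01,.01)[:,0]
                ~~~~~~~~~~~^^^^^^^^^^^^^^^^^^^^^^^^^^^^^^^^^^^^^^^^^^^^^^^
cv2.error: OpenCV(4.12.0) /io/opencv/modules/imgproc/src/linefit.cpp:50: error: (-215:Assertion failed) count > 0 in function 'fitLine2D_wods'
```

Request:
jog_arm:
  linear:
    - [0,0,0]
    - [0,4,-2.2]
    - [0,4,-2.2]
    - [0,4,-2.2]
    - [0,4,-2.2]
  yaw: [0.073,0,0,0,0]
  grip: [5,5,5,5,5]

```text
time_s: 1.9
eef_pos: [0.2801, -0.3585, 0.2504]
tool_rot: [[0.0, 0.977, 0.211], [-0.0, 0.211, -0.977], [-1.0, 0.0, 0.0]]
force: [0.8, -0.8, -1.4]
finger_gap: 0.586
```

Request:
jog_arm:
  linear:
    - [0,4,-2.2]
    - [0,4,-2.2]
    - [0,4,-2.2]
    - [0,4,-2.2]
    - [0,4,-2.2]
  yaw: [0,0,0,0,0]
  grip: [5,5,5,5,5]

```text
time_s: 2.4
eef_pos: [0.4525, -0.2083, 0.2505]
tool_rot: [[0.001, 0.977, 0.212], [-0.0, 0.212, -0.977], [-1.0, 0.0, 0.001]]
force: [0.7, -0.6, -0.1]
finger_gap: 0.582
```

```bash
cat >> h.py <<'E'
TH=np.radians(12.3);UX=np.array([np.cos(TH),np.sin(TH)]);UY=np.array([-UX[1],UX[0]]);SC=np.array([540.6,-55.3])
def st():
    s=read_state();p=np.array(s['eef_pos'])*1000;R=np.array(s['tool_rot']);d=p[:2]-SC
    print('t',round(s['time_s'],2),'stand xy',np.round([d@UX,d@UY],1),'z',round(p[2],1),'tool y ang',round(np.degrees(np.arctan2(R[1,1],R[0,1])),2),'R',np.round(R[2],3),'F',np.round(s['force'],1),'gap',round(s['finger_gap'],3))
E
python3 -c "
from h import *
st()"
```

```text
t 2.4 stand xy [-118.6 -130.7] z 250.5 tool y ang 12.26 R [-1.     0.     0.001] F [ 0.7 -0.6 -0.1] gap 0.582
```

Request:
jog_arm:
  linear:
    - [4,0,0]
    - [4,0,0]
    - [3,0,0]
    - [0,0,0]
    - [0,0,0]
  yaw: [0,0,0,0,0]
  grip: [5,5,5,5,5]

```text
time_s: 2.9
eef_pos: [0.4512, -0.2097, 0.1407]
tool_rot: [[-0.001, 0.977, 0.212], [0.0, 0.212, -0.977], [-1.0, -0.001, -0.0]]
force: [0.0, -0.5, 0.5]
finger_gap: 0.584
```

```bash
python3 -c "
from h import *
st();cap('wrist','w1.png');cap('scene','s1.png')"
```

```text
t 2.9 stand xy [-120.2 -131.8] z 140.7 tool y ang 12.25 R [-1.    -0.001 -0.   ] F [ 0.  -0.5  0.5] gap 0.584
```

View pics/w1.png

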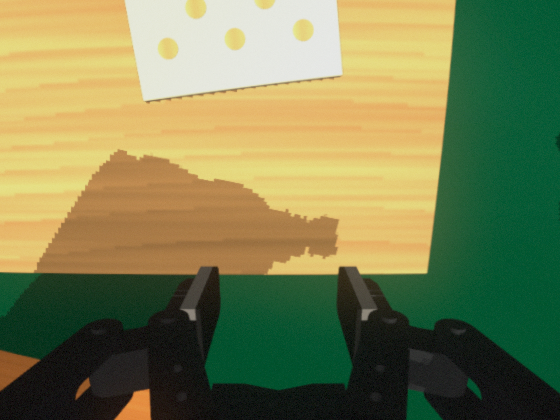

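View pics/s1.png

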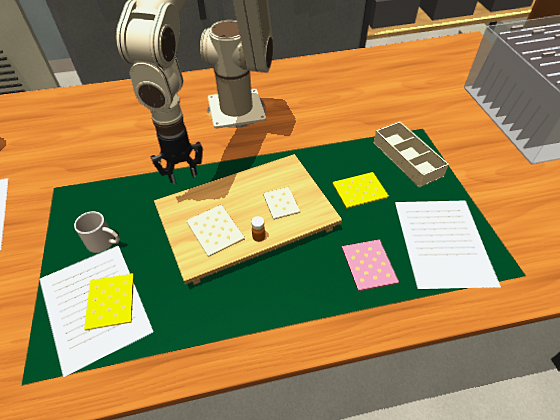

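Request:
jog_arm:
  linear:
    - [0,2.25,-1.25]
    - [0,2.25,-1.25]
    - [3,0,0]
    - [3,0,0]
    - [0,0,0]
  yaw: [0,0,0,0,0]
  grip: [5,5,5,5,5]

```text
time_s: 3.5
eef_pos: [0.4884, -0.1751, 0.0788]
tool_rot: [[-0.004, 0.977, 0.212], [0.001, 0.212, -0.977], [-1.0, -0.003, -0.002]]
force: [-1.0, 0.2, -0.0]
finger_gap: 0.585
```

```bash
python3 -c "
from h import *
st()"
```

```text
t 3.5 stand xy [ -76.5 -106. ] z 78.8 tool y ang 12.26 R [-1.    -0.003 -0.002] F [-1.   0.2 -0. ] gap 0.585
```

Request:
jog_arm:
  linear:
    - [0.3,0,0]
    - [0.3,0,0]
    - [0,0,0]
    - [0,0,0]
  yaw: [0,0,0,0]
  grip: [5,5,5,5]

```text
time_s: 3.9
eef_pos: [0.4906, -0.1762, 0.0755]
tool_rot: [[0.002, 0.977, 0.212], [-0.001, 0.212, -0.977], [-1.0, 0.002, 0.001]]
force: [0.1, 0.4, 0.1]
finger_gap: 0.587
```

Request:
jog_arm:
  linear:
    - [0.2,0,0]
    - [0,0,0]
  yaw: [0,0]
  grip: [5,5]

```text
time_s: 4.1
eef_pos: [0.4899, -0.1758, 0.0724]
tool_rot: [[0.0, 0.977, 0.212], [-0.0, 0.212, -0.977], [-1.0, 0.0, 0.0]]
force: [-0.2, 1.4, 0.1]
finger_gap: 0.59
```

```bash
python3 -c "
from h import *
st();cap('wrist','w2.png')"
```

```text
t 4.1 stand xy [ -75.2 -106.9] z 72.4 tool y ang 12.24 R [-1.  0.  0.] F [-0.2  1.4  0.1] gap 0.59
```

View pics/w2.png

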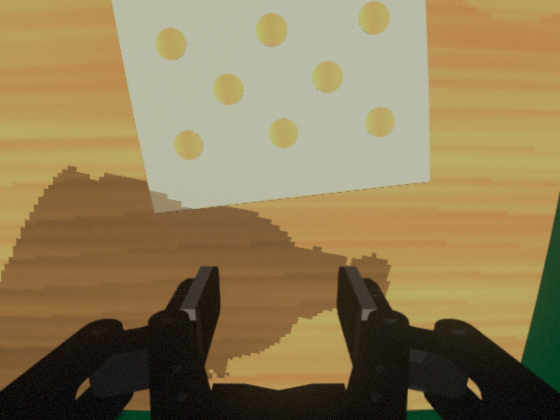

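Request:
jog_arm:
  linear:
    - [0.2,0,0]
    - [0,0,0]
    - [0,0,0]
  yaw: [0,0,0]
  grip: [5,5,5]

```text
time_s: 4.45
eef_pos: [0.4898, -0.1757, 0.0702]
tool_rot: [[-0.0, 0.977, 0.212], [0.0, 0.212, -0.977], [-1.0, -0.0, -0.0]]
force: [0.7, 0.4, 0.1]
finger_gap: 0.582
```

Request:
jog_arm:
  linear:
    - [0.15,0,0]
    - [0,0,0]
    - [0,0,0]
  yaw: [0,0,0]
  grip: [5,5,5]

```text
time_s: 4.75
eef_pos: [0.4899, -0.1757, 0.0687]
tool_rot: [[-0.0, 0.977, 0.212], [0.0, 0.212, -0.977], [-1.0, -0.0, -0.0]]
force: [1.2, 0.4, 0.6]
finger_gap: 0.584
```

No contact yet at 68.7, so the tips are swung back at this opening; continue gently.

Request:
jog_arm:
  linear:
    - [0.15,0,0]
    - [0,0,0]
    - [0,0,0]
  yaw: [0,0,0]
  grip: [5,5,5]

```text
time_s: 5.05
eef_pos: [0.4898, -0.1757, 0.0672]
tool_rot: [[-0.0, 0.977, 0.212], [0.0, 0.212, -0.977], [-1.0, -0.0, -0.0]]
force: [-0.2, -0.5, 0.8]
finger_gap: 0.585
```

Request:
jog_arm:
  linear:
    - [0.15,0,0]
    - [0,0,0]
    - [0,0,0]
  yaw: [0,0,0]
  grip: [5,5,5]

```text
time_s: 5.35
eef_pos: [0.4901, -0.1758, 0.066]
tool_rot: [[0.0, 0.977, 0.212], [-0.0, 0.212, -0.977], [-1.0, 0.0, 0.0]]
force: [-0.0, 0.0, 2.5]
finger_gap: 0.582
```

Request:
jog_arm:
  linear:
    - [0.1,0,0]
    - [0,0,0]
  yaw: [0,0]
  grip: [5,5]

```text
time_s: 5.55
eef_pos: [0.4901, -0.1758, 0.066]
tool_rot: [[0.001, 0.977, 0.212], [-0.0, 0.212, -0.977], [-1.0, 0.001, 0.0]]
force: [-3.0, 0.8, 10.4]
finger_gap: 0.585
```

Request:
jog_arm:
  linear:
    - [-0.4,0,0]
    - [0,0,0]
    - [0,0.5,0]
    - [0,0.5,0]
    - [0,0.5,0]
  yaw: [0,0,0,0,0]
  grip: [5,5,5,5,5]

```text
time_s: 6.05
eef_pos: [0.5051, -0.1724, 0.0685]
tool_rot: [[-0.0, 0.977, 0.212], [0.0, 0.212, -0.977], [-1.0, -0.0, -0.0]]
force: [0.1, -0.0, 0.4]
finger_gap: 0.587
```

Request:
jog_arm:
  linear:
    - [0,0.4,0]
    - [0,0.4,0]
    - [0,0.4,0]
    - [0,0.4,0]
    - [0,0.4,0]
  yaw: [0,0,0,0,0]
  grip: [5,5,5,5,5]

```text
time_s: 6.55
eef_pos: [0.5242, -0.1682, 0.0687]
tool_rot: [[-0.001, 0.977, 0.212], [0.0, 0.212, -0.977], [-1.0, -0.0, -0.0]]
force: [-1.2, 0.1, -0.5]
finger_gap: 0.589
```

```bash
python3 -c "
from h import *
st();cap('wrist','w3.png')"
```

```text
t 6.55 stand xy [ -40.1 -106.8] z 68.7 tool y ang 12.25 R [-1. -0. -0.] F [-1.2  0.1 -0.5] gap 0.589
```

View pics/w3.png

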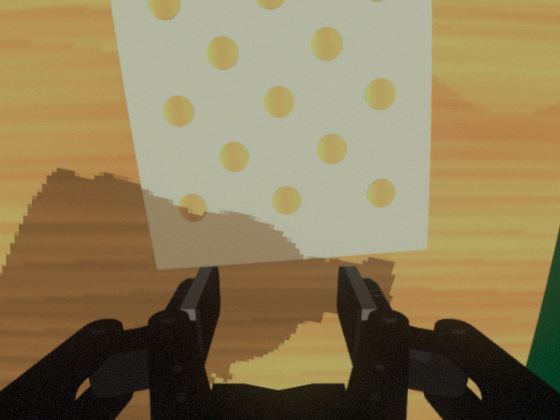

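Request:
jog_arm:
  linear:
    - [0,0.4,0]
    - [0,0.4,0]
    - [0,0.4,0]
    - [0,0.4,0]
    - [0,0.4,0]
  yaw: [0,0,0,0,0]
  grip: [5,5,5,5,5]

```text
time_s: 7.1
eef_pos: [0.544, -0.164, 0.0688]
tool_rot: [[0.0, 0.977, 0.212], [-0.0, 0.212, -0.977], [-1.0, 0.0, 0.0]]
force: [-1.1, -0.3, 0.1]
finger_gap: 0.588
```

Request:
jog_arm:
  linear:
    - [0,0.4,0]
    - [0,0.4,0]
    - [0,0.4,0]
    - [0,0.4,0]
    - [0,0,0]
  yaw: [0,0,0,0,0]
  grip: [5,5,5,5,5]

```text
time_s: 7.6
eef_pos: [0.5601, -0.1605, 0.0689]
tool_rot: [[0.001, 0.977, 0.213], [-0.0, 0.213, -0.977], [-1.0, 0.001, 0.0]]
force: [-0.6, -0.5, 0.9]
finger_gap: 0.589
```

```bash
python3 -c "
from h import *
st();c=cap('wrist','w4.png');c=cap('top','t4.png')
"
```

```text
t 7.6 stand xy [  -3.3 -107. ] z 68.9 tool y ang 12.27 R [-1.     0.001  0.   ] F [-0.6 -0.5  0.9] gap 0.589
```

View pics/w4.png

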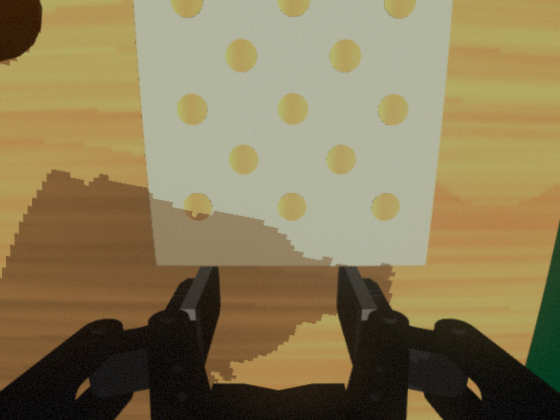

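View pics/t4.png

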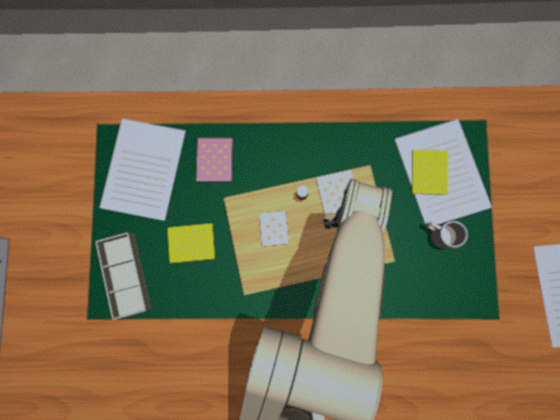

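Request:
jog_arm:
  linear:
    - [0,0.4,0]
    - [0,0.4,0]
    - [0,0.4,0]
    - [0,0.4,0]
    - [0,0.4,0]
  yaw: [0,0,0,0,0]
  grip: [5,5,5,5,5]

```text
time_s: 8.2
eef_pos: [0.5792, -0.1564, 0.0688]
tool_rot: [[-0.0, 0.977, 0.212], [-0.0, 0.212, -0.977], [-1.0, -0.0, -0.0]]
force: [-0.8, -0.6, 0.9]
finger_gap: 0.583
```

Request:
jog_arm:
  linear:
    - [0,0.2,0]
    - [0,0,0]
    - [0,0,0]
  yaw: [0,0,0]
  grip: [5,5,5]

```text
time_s: 8.5
eef_pos: [0.5811, -0.1559, 0.0688]
tool_rot: [[0.0, 0.977, 0.212], [0.0, 0.212, -0.977], [-1.0, 0.0, 0.0]]
force: [0.5, 0.2, -0.5]
finger_gap: 0.584
```

```bash
python3 -c "
from h import *
st();c=cap('scene','s5.png');d=cap('top','t5.png')
a=cv2.imread('pics/s5.png')[180:300,140:300];b=cv2.imread('pics/t5.png')[140:260,290:450]
cv2.imwrite('pics/z5.png',np.hstack([cv2.resize(x,None,fx=2.5,fy=4.9,interpolation=cv2.INTER_CUBIC) for x in (a,b)]))
"
```

```text
t 8.5 stand xy [  18.1 -106.9] z 68.8 tool y ang 12.26 R [-1.  0.  0.] F [ 0.5  0.2 -0.5] gap 0.584
```

View pics/z5.png

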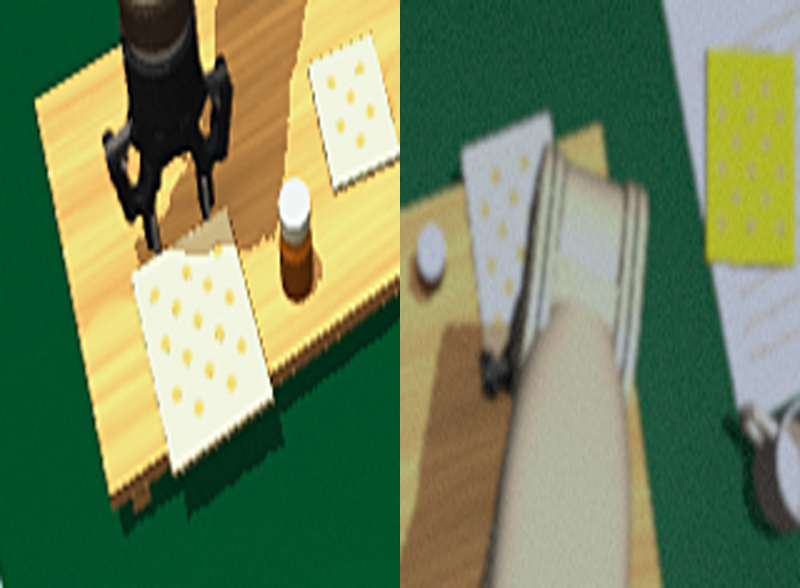

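Request:
jog_arm:
  linear:
    - [0,-1,0]
    - [0,-2,0]
    - [-3,-1,0]
    - [-4,0,0]
    - [-4,0,0]
  yaw: [0,0,0,0,0]
  grip: [5,5,5,5,5]

```text
time_s: 9.1
eef_pos: [0.5398, -0.1646, 0.1795]
tool_rot: [[-0.002, 0.977, 0.211], [0.001, 0.211, -0.977], [-1.0, -0.002, -0.001]]
force: [1.7, -0.5, 0.8]
finger_gap: 0.588
```

Request:
jog_arm:
  linear:
    - [0,-3,3]
    - [0,-3,3]
    - [0,-3,3]
    - [0,0,3]
    - [0,0,0]
  yaw: [0,0,0,0,0]
  grip: [5,5,5,5,5]

```text
time_s: 9.6
eef_pos: [0.4782, -0.3044, 0.179]
tool_rot: [[0.001, 0.978, 0.207], [-0.002, 0.207, -0.978], [-1.0, 0.001, 0.002]]
force: [-0.1, -0.1, 0.2]
finger_gap: 0.584
```

```bash
python3 -c "
from h import *
st();c=cap('scene','s6.png');d=cap('top','t6.png')
a=cv2.imread('pics/s6.png')[180:300,140:300];b=cv2.imread('pics/t6.png')[140:260,290:450]
cv2.imwrite('pics/z6.png',np.hstack([cv2.resize(x,None,fx=2.5,fy=2.5,interpolation=cv2.INTER_CUBIC) for x in (a,b)]))
"
```

```text
t 9.6 stand xy [-114.1 -230.1] z 179.0 tool y ang 11.96 R [-1.     0.001  0.002] F [-0.1 -0.1  0.2] gap 0.584
```

View pics/z6.png

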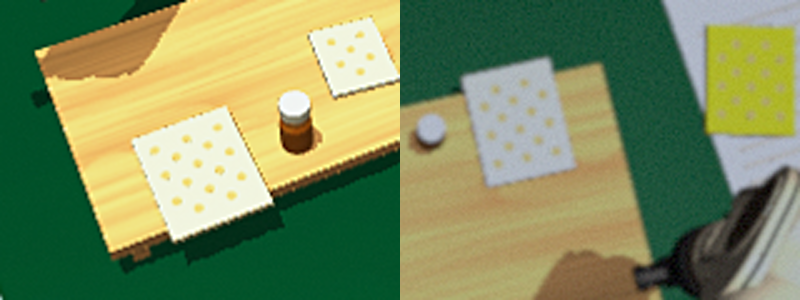

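```bash
python3 -c "
from h import *
for n,rl in [('top',(305,155,366,220)),('scene',(186,218,251,280))]:
    c=cap(n);ctr,f,g,l,C=fit(c,rl,'lid');d=ctr-SC
    print(n,np.round(ctr,1),np.round(f,1),np.round(g,1),np.round(l,1),'stand',np.round([d@UX,d@UY],1),'overhang',np.round([d@UX+70-150]),'front corners',np.round(sorted((C-SC)@UX)[-2:],1)-150)
    for t in ['large_lid_front','stand_edge']:
        print(t,[(np.round(r['uv'],1),np.round((onz(c,r['uv'],.054 if t[0]=='l' else .05)[:2]*1000-SC)@UX-150,1),round(r['confidence'],2)) for r in models.place_of(n,t)[:4]])
    # far edge: sample wood/green transition in stand frame
    im=c['image'].astype(float)
    out=[]
    for y in list(range(-215,-175,5))+list(range(30,215,5)):
        xs=np.arange(120,180,.5);v=[]
        for x in xs:
            p=SC+x*UX+y*UY;u=proj(c,[p[0]/1000,p[1]/1000,.05]);v.append(cv2.getRectSubPix(c['image'],(1,1),(float(u[0]),float(u[1])))[0,0].astype(float))
        v=np.array(v);r=v[:,0];hi,lo=r[:20].mean(),r[-20:].mean();out.append((y,xs[np.argmax(r<(hi+lo)/2)]))
    o=np.array(out);p=np.polyfit(o[:,0],o[:,1],1);print('edge x median',np.median(o[:,1]),'at lid y',np.polyval(p,-105),'slope deg',np.degrees(p[0]))
"
```

```text
top [ 661.4 -145.3] [12.5 12.3] [12.3 12.1] [110.7 139.4 110.2 139.8] stand [  98.9 -113.7] overhang [19.] front corners [18.4 18.9]
large_lid_front [(array([211.6, 178.8]), np.float64(63.1), 0.92), (array([428.6, 150.3]), np.float64(2.8), 0.83), (array([169.2, 246.3]), np.float64(-111.6), 0.73), (array([330.9, 165.9]), np.float64(21.6), 0.67)]
stand_edge [(array([297.7, 182.1]), np.float64(-4.4), 0.89)]
edge x median 150.5 at lid y 150.83404355616258 slope deg -0.041787470270320114
scene [ 665.6 -143. ] [12.1 12.3] [12.1 12.3] [106.  138.2 106.7 137.7] stand [ 103.5 -112.3] overhang [23.] front corners [22.4 22.5]
large_lid_front [(array([381.8, 180.4]), np.float64(-72.4), 0.92), (array([109.9, 325.1]), np.float64(46.6), 0.82), (array([225.3, 271.3]), np.float64(25.4), 0.62), (array([359.6, 242.7]), np.float64(95.4), 0.6)]
stand_edge [(array([268. , 248.7]), np.float64(5.8), 0.98), (array([101.9, 239.3]), np.float64(-216.8), 0.43)]
edge x median 155.5 at lid y 155.38556075960508 slope deg 0.03890044124440695
```

Request:
jog_arm:
  linear:
    - [0,3,-3]
    - [0,3,-3]
    - [0,3,-3]
    - [0,0,-3]
    - [0,0,0]
  yaw: [0,0,0,0,0]
  grip: [5,5,5,5,5]

```text
time_s: 10.5
eef_pos: [0.5415, -0.1601, 0.1785]
tool_rot: [[-0.002, 0.976, 0.218], [0.002, 0.218, -0.976], [-1.0, -0.001, -0.002]]
force: [-0.1, 0.6, 0.4]
finger_gap: 0.588
```

```bash
python3 -c "
from h import *
st()"
```

```text
t 10.5 stand xy [ -21.4 -102.6] z 178.5 tool y ang 12.61 R [-1.    -0.001 -0.002] F [-0.1  0.6  0.4] gap 0.588
```

Request:
jog_arm:
  linear:
    - [3,0,0.5]
    - [3,0,0.4]
    - [3,0,0]
    - [1,0,0]
    - [0,0,0]
  yaw: [0,0,0,0,0]
  grip: [5,5,5,5,5]

```text
time_s: 11.0
eef_pos: [0.5422, -0.173, 0.0772]
tool_rot: [[-0.004, 0.977, 0.212], [0.001, 0.212, -0.977], [-1.0, -0.004, -0.002]]
force: [-0.6, -0.8, -0.1]
finger_gap: 0.585
```

```bash
python3 -c "
from h import *
st()"
```

```text
t 11.0 stand xy [ -23.5 -115.3] z 77.2 tool y ang 12.25 R [-1.    -0.004 -0.002] F [-0.6 -0.8 -0.1] gap 0.585
```

Down 8.4 mm, then check before pushing.

Request:
jog_arm:
  linear:
    - [0.4,0,0]
    - [0.4,0,0]
    - [0,0,0]
    - [0,0,0]
  yaw: [0,0,0,0]
  grip: [5,5,5,5]

```text
time_s: 11.4
eef_pos: [0.5441, -0.1734, 0.0716]
tool_rot: [[0.001, 0.977, 0.212], [-0.0, 0.212, -0.977], [-1.0, 0.001, 0.001]]
force: [0.9, -0.2, -0.3]
finger_gap: 0.584
```

```bash
python3 -c "
from h import *
st()"
```

```text
t 11.4 stand xy [ -21.8 -116.1] z 71.6 tool y ang 12.25 R [-1.     0.001  0.001] F [ 0.9 -0.2 -0.3] gap 0.584
```

Request:
jog_arm:
  linear:
    - [0.28,0,0]
    - [0,1,-0.2]
    - [0,1,0]
    - [0,1,0]
    - [0,0,0]
  yaw: [0,0,0,0,0]
  grip: [5,5,5,5,5]

```text
time_s: 11.9
eef_pos: [0.5746, -0.1645, 0.0681]
tool_rot: [[0.002, 0.977, 0.213], [-0.0, 0.213, -0.977], [-1.0, 0.002, 0.001]]
force: [0.2, -0.2, -0.5]
finger_gap: 0.584
```

```bash
python3 -c "
from h import *
st()"
```

```text
t 11.9 stand xy [  10. -114.] z 68.1 tool y ang 12.33 R [-1.     0.002  0.001] F [ 0.2 -0.2 -0.5] gap 0.584
```

Request:
jog_arm:
  linear:
    - [0,0.4,0]
    - [0,0.4,0]
    - [0,0.4,0]
    - [0,0.4,0]
    - [0,0,0]
  yaw: [0,0,0,0,0]
  grip: [5,5,5,5,5]

```text
time_s: 12.4
eef_pos: [0.5886, -0.1615, 0.068]
tool_rot: [[0.0, 0.977, 0.212], [0.0, 0.212, -0.977], [-1.0, 0.0, 0.0]]
force: [0.3, 0.3, -0.2]
finger_gap: 0.588
```

```bash
python3 -c "
from h import *
st()"
```

```text
t 12.4 stand xy [  24.3 -114. ] z 68.0 tool y ang 12.26 R [-1.  0.  0.] F [ 0.3  0.3 -0.2] gap 0.588
```

Need 29.7: 5.4 mm more, then back off, rise and go aside.

Request:
jog_arm:
  linear:
    - [0,0.3,0]
    - [0,0.24,0]
    - [0,0,0]
    - [0,0,0]
  yaw: [0,0,0,0]
  grip: [5,5,5,5]

```text
time_s: 12.8
eef_pos: [0.5937, -0.1604, 0.0681]
tool_rot: [[0.001, 0.977, 0.212], [0.0, 0.212, -0.977], [-1.0, 0.0, 0.0]]
force: [0.8, -0.8, -0.0]
finger_gap: 0.586
```

```bash
python3 -c "
from h import *
st()"
```

```text
t 12.8 stand xy [  29.5 -114. ] z 68.1 tool y ang 12.25 R [-1.  0.  0.] F [ 0.8 -0.8 -0. ] gap 0.586
```

Request:
jog_arm:
  linear:
    - [0,-1,0]
    - [0,-2,0]
    - [-3,-1,0]
    - [-4,0,0]
    - [-4,0,0]
  yaw: [0,0,0,0,0]
  grip: [5,5,5,5,5]

```text
time_s: 13.3
eef_pos: [0.5526, -0.169, 0.1787]
tool_rot: [[-0.002, 0.977, 0.211], [0.001, 0.211, -0.977], [-1.0, -0.002, -0.001]]
force: [0.6, -0.3, -0.7]
finger_gap: 0.583
```

Request:
jog_arm:
  linear:
    - [0,-3,3]
    - [0,-3,3]
    - [0,-3,3]
    - [0,0,3]
    - [0,0,0]
  yaw: [0,0,0,0,0]
  grip: [5,5,5,5,5]

```text
time_s: 13.8
eef_pos: [0.4908, -0.3089, 0.1782]
tool_rot: [[0.001, 0.978, 0.207], [-0.002, 0.207, -0.978], [-1.0, 0.001, 0.002]]
force: [0.4, -0.1, -0.1]
finger_gap: 0.587
```

```bash
python3 -c "
from h import *
st()
for n,rl,e in [('top',(305,150,368,215),150.7),('scene',(186,220,255,288),155.4)]:
    c=cap(n,n+'9.png');ctr,f,g,l,C=fit(c,rl,'lid');d=ctr-SC
    print(n,np.round(f,1),np.round(g,1),np.round(l,1),'stand',np.round([d@UX,d@UY],1),'overhang',np.round(d@UX+70-e,1),'front corners',np.round(np.array(sorted((C-SC)@UX)[-2:])-e,1))
a=cv2.imread('pics/scene9.png')[180:300,140:300];b=cv2.imread('pics/top9.png')[140:260,290:450]
cv2.imwrite('pics/z9.png',np.hstack([cv2.resize(x,None,fx=2.5,fy=2.5,interpolation=cv2.INTER_CUBIC) for x in (a,b)]))
"
```

```text
t 13.8 stand xy [-102.7 -237.2] z 178.2 tool y ang 11.96 R [-1.     0.001  0.002] F [ 0.4 -0.1 -0.1] gap 0.587
top [12.3 12. ] [12.5 12.4] [110.8 139.7 110.  140. ] stand [ 110.  -113.7] overhang 29.3 front corners [29.2 29.4]
scene [11.9 12.1] [11.8 12.2] [106.5 138.4 107.2 137.7] stand [ 114.5 -112.1] overhang 29.1 front corners [28.  28.2]
```

View pics/z9.png

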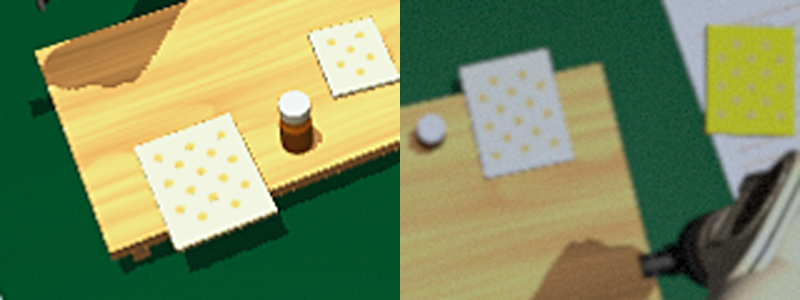

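View pics/scene9.png

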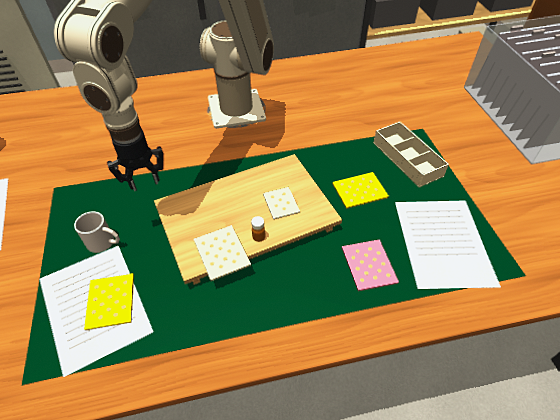

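Both views put the overhang at about 29 mm with the lid square, and nothing else has moved. The arm is clear, at 178 mm above the desk, so I'm handing in.

```bash
python3 -c "
from h import *
print(bot.finish_job())"
```

```text
the job is handed in; nothing more can be done
None
```

I slid the large lid flat across the stand by pushing its rear edge with both fingertips, which also turned it square. I stopped part-way to measure, pushed the last 11 mm, then lifted clear and handed the job in at about 14 s.

**Overhang:** the last checks gave 29.3 mm from the top camera and 29.1 mm from the scene camera. The scene camera's fitted front corners read about 1 mm less, at 28 mm.

**Squareness:** the lid was within about 0.5° of the stand's far edge in both views.

**Everything else:** by eye in the last pictures, the small lid, bottle, basket, mug and look-alikes looked unmoved. I did not measure them.

**Force:** the largest I read was about 10 N, when I touched the bare stand once to find the fingertip height.

**Disagreements:** the two cameras differed by about 4 mm in absolute position. I therefore used only the lid's position relative to the stand edge within each view. The trained networks also reported look-alikes as the large lid, so I measured the lid and the stand from the pictures instead.

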